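# Pull the failed board, box it for return, shut the control unit

### The arm

A 6-joint arm with a two-finger parallel gripper is mounted at the origin on a cart in front of the work surface, level with it; the furniture and walls round the work are solid. World frame = base frame: x ahead of the robot, y to its left, z up, the work surface at z = 0. Lengths are in m, angles in rad, forces in N, time in s.
With the tool pointing down it reaches from about 0.25 to 0.775 m from the base axis. Payload 4 kg.
Tool frame: the origin (TCP) lies at the very end of the fingers, on their centre line; the grasp point (between the pads) lies 19 mm behind it; z points along the fingers, y is the direction in which the jaws open and shut (so a half turn about z gives the same grasp; the last joint's range is limited). The gripper opens to 85 mm and grips with 20 to 120 N. Pads are 22 mm wide; open, the fingers measure 114 mm over their backs; the gripper's body (76 mm by 85 mm) begins 54 mm behind the grasp point. The pads swing forward as they close: fully open they stand 13 mm farther back than shut.
Start: joints at [-1.315, 0.087, 1.371, -0, 1.684, -0.103], TCP at [0.193, -0.515, 0.231] pointing down, gripper open.
Joint ranges: [-3.1, 3.1], [-0.76, 2.03], [0.27, 2.55], [-1.08, 4.22], [0.17, 2.65], [-2.57, 2.57]. Speed limits (rad/s): [2.79, 2.79, 3.14, 3.14, 3.14, 3.14].

### API

Orientations are given as a 3x3 rotation matrix whose columns are the frame's x, y, z axes.
In Python, from rig import state, read_camera, arm gives the robot as it stands. The module is installed in compiled form; this text tells all that it offers.
- The arm moves only by the tool carry_out, never from a script. Its argument "rows" is a list of rows, each a list of 2 entries, a list of its own where there are three numbers: the shift along the tool's x, y, z in cm, then the turn, a rotation vector about the tool's x, y, z in degrees. In form: [[[dx, dy, dz], [ax, ay, az]], ...]. A call has 1 to 20 rows; each row is the pose to reach, as a shift and turn from the pose commanded when the call began, along the tool's axes at that moment; what a row does not reach only later rows make up. A row lasts 1/8 s, in which the tool goes at most 62.5 mm and 10.7 degrees, less where a joint would pass 70% of its speed; a pose out of reach is approached as far as the arm can. A call with a gripper value outside its range is refused whole. "hand" is the finger opening in cm, from 0 to 8.54, set as the call begins (left out, the last holds). The fingers move at their own pace and stop on an object; "force" is the grip in N (left out, the last holds). Time passes only in rows, so rows that repeat a pose let the fingers close. It gives the time, the measured TCP pose, the force and the opening at its end, in the units of the state.
- state(): the state, without advancing time (a new reading comes with each control period).
- read_camera(name): name is "scene" or "top" or "wrist"; returns a dict with "color" (420x560x3 uint8, blue, green, red), "fx", "fy", "cx", "cy" (pixels), "k1" (the pictures are not rectified: a ray, as slopes to the right and down, at radius r is drawn at 1 + k1 r^2 times it, then the intrinsics apply), "world_from_camera" (4x4, takes a point from camera to world coordinates); the wrist camera has in their place "mount" (4x4, takes a point from camera to tool coordinates, whose origin is the TCP and whose axes are the flange's). Camera axes: x right, y down, z forward; pixel columns grow to the right and rows downward; lengths in m; the calibration is good to about 2 mm. A picture is of the moment at which its call begins: read the wrist's pose just before it. There is no depth.
- arm.sign_off(): hands the job in, once; it reports no verdict.
The state is a dict: "time": time; "joint_positions": joint angles; "qvel": joint speeds; "tau": joint torques, N m; "eef_pos": TCP position; "tool_rot": TCP orientation; "force": force on the tool from outside, world axes, zero at the start; "torque": the same for the moment, N m; "opening": finger opening in m.
Only numpy, scipy, OpenCV 4.12 (cv2) and the standard library are available. Lean on these libraries where they do the work, as an engineer would, in place of code of your own. Each camera call takes 0.05 s, during which the arm holds its last target. There are 200 camera calls.

### The job

The circuit board with the red grip has failed: draw it straight up out of its guides in the open control unit, lower it on edge into any cell of the blue transit box until it stands on the floor of the box, and only then let go. Then swing the unit's cover shut and press its front down until the catch snaps home. Leave the boards with white grips plugged in, and do not disturb the small carton or the bottle.

Things in the scene. Friction and masses are not known exactly. Their poses are not given: they have to be found in the camera images.
- board_red: the failed board: Green plate 100 mm long (x), 3 mm thick (y), 104 mm tall (z), on edge in a slot; parts 9 mm high on its +y face, 24 to 84 mm up. Origin: middle of its lower edge. Red plastic grip on the middle of its top edge: 46 mm long (x), 10 mm thick (y), 102 to 120 mm above the lower edge. About 0.14 kg; sprung contacts at its foot hold it with a few N.
- board_red_grip (a point): centre of the red grip, 111 mm above the board's lower edge
- board_white1: like the red one but with a white grip: Green plate 100 mm long (x), 3 mm thick (y), 104 mm tall (z), on edge in a slot; parts 9 mm high on its +y face, 24 to 84 mm up. Origin: middle of its lower edge. 
- board_white2: second board with a white grip, the same in all sizes
- unit: grey control unit, fixed: 119 mm deep (x) x 176 wide (y), rim 104 mm up. Origin at bench height under its centre; front (lamps, green terminals, catch) to -x. Slots at y = -50, 0, +50 mm; boards lie along its x. Plugged-in boards: lower edge 8 mm above the bench, grips 110 to 128 mm, proud of the rim; white guides hold their ends up to 90 mm.
- cover_lid (a joint): angle of the unit's hinged cover (rad): 0 = shut, about 1.8 = standing open, leaning back behind the boards. The hinge is stiff: the cover stays where it is left. Unclicked it rests on the sprung catch at about 0.07; a push of some 5 N down on the front edge snaps it to 0.
- cover_edge (a point): middle of the front upper edge of the cover (outer face, far from the hinge). The cover is a grey tray-shaped lid 123 mm from hinge to front, 180 wide, 28 deep; this point is 121 mm from the hinge line and 28 mm out on the outer side. A black lip 50 mm wide stands 10 mm out of the front face, 10 mm below this edge when shut; a steel tongue hangs there for the catch.
- cover_hinge (a point): middle of the hinge line, along the unit's y, at the unit's rear rim, 104 mm above the bench
- transit_box: blue open-topped transit box with grey partitions, fixed to the bench: 126 mm long (x) x 84 mm wide (y) x 72 mm tall. Origin at bench height under its centre. Three cells, each 120 mm long (x) and 24 mm wide, centred at y = -27, 0 and +27 mm; floor 4 mm above the bench; partitions 3 mm thick, 66 mm tall.
- carton: small brown carton, 66x88x49 mm, bystander; origin under its centre
- nozzle_bottle: amber bottle with black cone nozzle, 42 mm diameter, 110 mm tall, bystander; origin under its centre
There are look-alikes about, which are no part of the job. What is shaped like the board_white2 but pink is not meant.

How it is judged:
By the outcome, as a careful person would: the job done as asked, in the order asked, and still so for the second after the job is handed in, with the robot touching nothing.
It also fails if it takes over 61 s, if anything falls off the work surface, if the arm or the gripper's body presses on something with over 40 N, if the wrist force passes 120 N, or if a joint passes its speed limit or range.

## Working session

There is one attempt and no reset: what is moved stays moved. The work goes in short steps, Python scripts to look and compute and a tool call to move; the robot and the scene stay as the last step left them, time stands still between calls to the robot, and variables do not carry over. Pictures are saved under pics/ and viewed, about 8 in all and at most 12, crops included, and the job is handed in when it is done.

Besides the shell and the picture viewer there is one more tool, called after "Emit:" as name(argument=value, ...) on one line, values as JSON. carry_out: Moves the arm, as the interface text tells. Its arguments: {"type":"object","properties":{"rows":{"type":"array","items":{"type":"array"}},"hand":{"type":"number"},"force":{"type":"number"}},"required":["rows"]}

```bash
mkdir -p pics; cat > h.py <<'E'
import numpy as np, cv2
from rig import state, read_camera, arm
def snap(n,f):
    s=state(); c=read_camera(n); cv2.imwrite('pics/'+f,c['color']); 
    T=c.get('world_from_camera')
    if T is None:
        W=np.eye(4); W[:3,:3]=np.array(s['tool_rot']).reshape(3,3); W[:3,3]=s['eef_pos']; T=W@np.array(c['mount'])
    c['T']=np.array(T); return c
def ray(c,u,v):
    xd=(u-c['cx'])/c['fx']; yd=(v-c['cy'])/c['fy']; x,y=xd,yd
    for _ in range(20):
        f=1+c['k1']*(x*x+y*y); x,y=xd/f,yd/f
    return c['T'][:3,3], c['T'][:3,:3]@np.array([x,y,1])
def onz(c,u,v,z):
    o,d=ray(c,u,v); return o+d*(z-o[2])/d[2]
def proj(c,p):
    q=np.linalg.inv(c['T'])@np.append(p,1); x,y=q[:2]/q[2]; f=1+c['k1']*(x*x+y*y)
    return np.array([c['cx']+c['fx']*x*f, c['cy']+c['fy']*y*f])
def tri(c1,p1,c2,p2):
    A=np.zeros((3,3));b=np.zeros(3);R=[]
    for c,p in((c1,p1),(c2,p2)):
        o,d=ray(c,*p); d=d/np.linalg.norm(d); M=np.eye(3)-np.outer(d,d); A+=M;b+=M@o;R.append((o,M))
    x=np.linalg.solve(A,b); return x,[np.linalg.norm(M@(x-o)) for o,M in R]
E
python3 - <<'E'
from h import *
np.set_printoptions(precision=3,suppress=True)
a=snap('top','top0.png');b=snap('scene','scene0.png');print(a['T'],b['T'],a['fx'],a['k1'])
s=state();print(s['tool_rot'],s['eef_pos'],s['opening'],s['time'])
E
```

```text
[[ 0.007 -0.987  0.164  0.226]
 [-1.    -0.003  0.022 -0.166]
 [-0.021 -0.164 -0.986  1.404]
 [ 0.     0.     0.     1.   ]] [[-0.909 -0.221  0.355  0.095]
 [-0.418  0.478 -0.773  0.633]
 [ 0.001 -0.85  -0.526  0.651]
 [ 0.     0.     0.     1.   ]] 531.2590337160615 -0.10938217733529215
[[ 0.936  0.351 -0.001]
 [ 0.351 -0.936  0.002]
 [ 0.    -0.002 -1.   ]] [ 0.193 -0.515  0.23 ] 0.08515373756490875 0.1
```

View pics/top0.png

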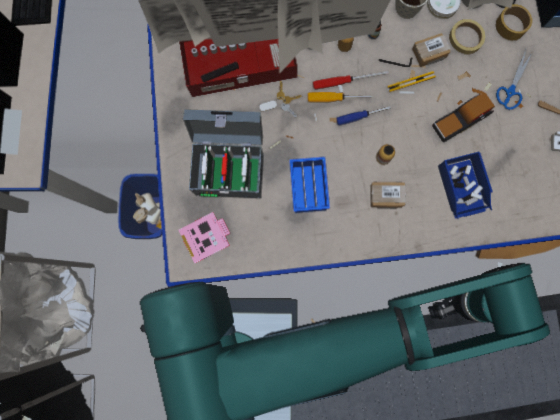

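View pics/scene0.png

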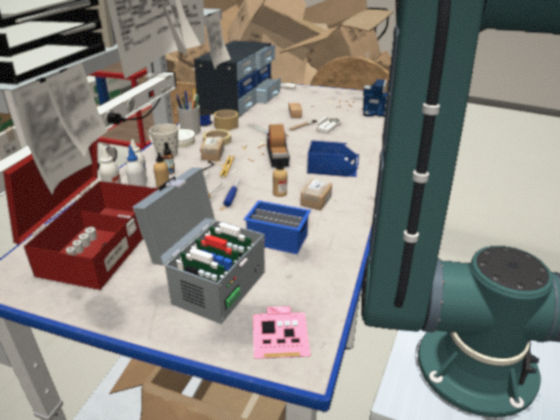

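Top view: unit around (227,168) with the open cover behind it at (223,125). Its middle board at (225,168) has the red grip, and the outer two at (206,167) and (244,165) are white. The blue box with two partitions is at (309,185), and the bin at (465,185) has no partitions, so it's a look-alike. The carton is at (388,194), the bottle at (387,152), and the pink board at (204,238) is not meant. I'll measure these and confirm with an enlarged crop.

```bash
cat > m.py <<'E'
from h import *
np.set_printoptions(precision=4,suppress=True)
a=snap('top','t1.png');b=snap('scene','s1.png')
def blobs(c,lo,hi,roi,amin):
    h=cv2.cvtColor(c['color'],cv2.COLOR_BGR2HSV); m=cv2.inRange(h,np.array(lo),np.array(hi)); k=np.zeros_like(m);x0,y0,x1,y1=roi;k[y0:y1,x0:x1]=m[y0:y1,x0:x1]
    cs,_=cv2.findContours(k,cv2.RETR_EXTERNAL,cv2.CHAIN_APPROX_NONE)
    return [cv2.minAreaRect(q) for q in cs if cv2.contourArea(q)>amin]
for n,l,h in(('red',(0,130,90),(9,255,255)),('white',(0,0,165),(179,60,255))):
    for r in blobs(a,l,h,(188,140,265,196),15): print('top',n,r,onz(a,*r[0],.128))
for r in blobs(b,(0,130,90),(9,255,255),(170,215,260,280),15):print('scene red',r,onz(b,*r[0],.12))
for r in blobs(a,(105,120,50),(125,255,255),(280,150,335,220),100):
    p=cv2.boxPoints(r); print('box',r); print(np.array([onz(a,*q,.072) for q in p]), onz(a,*r[0],.072))
A=cv2.resize(a['color'][100:220,180:340],None,fx=5,fy=5,interpolation=cv2.INTER_CUBIC)
cv2.imwrite('pics/crop1.png',A)
E
python3 m.py
```

```text
top red ((224.005859375, 166.4235382080078), (4.985272407531738, 27.073863983154297), 4.39870548248291) [0.5106 0.0066 0.128 ]
top white ((244.08607482910156, 164.05328369140625), (3.621429681777954, 20.189470291137695), 5.194429397583008) [ 0.5166 -0.043   0.128 ]
top white ((204.0, 163.0), (20.0, 4.0), 90.0) [0.5192 0.0566 0.128 ]
scene red ((216.80117797851562, 242.9963836669922), (31.925254821777344, 12.838677406311035), 17.744672775268555) [0.5091 0.0099 0.12  ]
box ((309.1582946777344, 184.17172241210938), (53.202880859375, 35.967037200927734), 85.48600769042969)
[[ 0.5427 -0.1535  0.072 ]
 [ 0.5504 -0.2457  0.072 ]
 [ 0.4127 -0.2553  0.072 ]
 [ 0.4052 -0.1647  0.072 ]] [ 0.4772 -0.2048  0.072 ]
```

View pics/crop1.png

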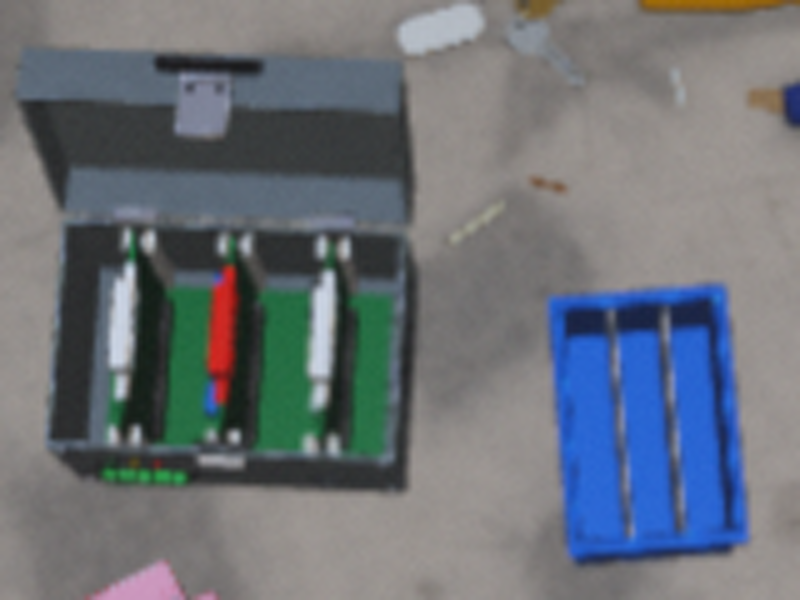

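Crop confirms it: the red grip sits in the middle slot at crop (223,329), i.e. top (224.6,165.8), between two white grips, and it stands in the unit. The pink board lies outside. Next I'll get the unit's yaw and plan the approach.

```bash
cat >> h.py <<'E'
from scipy.spatial.transform import Rotation as Ro
np.set_printoptions(precision=4,suppress=True)
def down(yaw): 
    c,s=np.cos(yaw),np.sin(yaw); return np.array([[c,s,0],[s,-c,0],[0,0,-1.]])
def plan(pos,R,p0=None,R0=None):
    s=state(); R0=np.array(s['tool_rot']).reshape(3,3) if R0 is None else R0; p0=np.array(s['eef_pos']) if p0 is None else p0
    print('shift cm',R0.T@(np.array(pos)-p0)*100,'turn deg',Ro.from_matrix(R0.T@R).as_rotvec(degrees=True))
E
python3 - <<'E'
from h import *
a=snap('top','t2.png')
P=[onz(a,180+u/5,100+v/5,.104) for u,v in((65,222),(48,445),(408,232),(388,455))]
print(np.array(P)); 
for i,j in((1,0),(3,2)): d=P[i-1+1-1+0] if 0 else P[j]-P[i]; print(np.degrees(np.arctan2(d[1],d[0])),np.linalg.norm(d))
for i,j in((2,0),(3,1)): d=P[j]-P[i]; print(np.degrees(np.arctan2(-d[0],d[1])),np.linalg.norm(d))
print(np.mean(P,0)); print(onz(a,224.6,165.8,.128)); print(read_camera('wrist')['mount'])
plan([.46,.01,.30],down(np.radians(3)))
E
```

```text
[[ 0.5732  0.0906  0.104 ]
 [ 0.4581  0.095   0.104 ]
 [ 0.5678 -0.0841  0.104 ]
 [ 0.4535 -0.0757  0.104 ]]
-2.1880822757600615 0.11523232083789602
-4.208577286799205 0.11464559413017056
-1.771617046475517 0.17480766123363842
-1.5409974689698072 0.17077187650435618
[0.5132 0.0065 0.104 ]
[0.5122 0.0052 0.128 ]
[[ 0.     -0.9482 -0.3176  0.081 ]
 [ 1.     -0.      0.0001 -0.0003]
 [-0.0001 -0.3176  0.9482 -0.1424]
 [ 0.      0.      0.      1.    ]]
shift cm [ 43.4231 -39.7722  -6.8774] turn deg [-0.0427  0.0026 17.5582]
```

```bash
python3 - <<'E'
from h import *
plan([.49,.006,.30],down(np.radians(178)))
E
```

```text
shift cm [ 46.0916 -38.3442  -6.8783] turn deg [  -0.0062   -0.0594 -157.4418]
```

Emit:
carry_out(rows=[[[0, 0, -6.9], [0, 0, 0]], [[46.1, -38.3, -6.9], [0, 0, -157.4]], [[46.1, -38.3, -6.9], [0, 0, -157.4]], [[46.1, -38.3, -6.9], [0, 0, -157.4]], [[46.1, -38.3, -6.9], [0, 0, -157.4]], [[46.1, -38.3, -6.9], [0, 0, -157.4]], [[46.1, -38.3, -6.9], [0, 0, -157.4]], [[46.1, -38.3, -6.9], [0, 0, -157.4]], [[46.1, -38.3, -6.9], [0, 0, -157.4]], [[46.1, -38.3, -6.9], [0, 0, -157.4]], [[46.1, -38.3, -6.9], [0, 0, -157.4]], [[46.1, -38.3, -6.9], [0, 0, -157.4]], [[46.1, -38.3, -6.9], [0, 0, -157.4]], [[46.1, -38.3, -6.9], [0, 0, -157.4]], [[46.1, -38.3, -6.9], [0, 0, -157.4]], [[46.1, -38.3, -6.9], [0, 0, -157.4]], [[46.1, -38.3, -6.9], [0, 0, -157.4]], [[46.1, -38.3, -6.9], [0, 0, -157.4]], [[46.1, -38.3, -6.9], [0, 0, -157.4]]], hand=2.6)

```text
time: 2.68
eef_pos: [0.4903, 0.0055, 0.3003]
tool_rot: [[-0.999, 0.037, 0.0], [0.037, 0.999, -0.0], [-0.0, -0.0, -1.0]]
force: [-0.0, 0.3, -1.2]
opening: 0.026
```

```bash
python3 - <<'E'
from h import *
s=state();print(s['time'],s['eef_pos'],s['tool_rot'],s['opening'],s['joint_positions'])
w=snap('wrist','w1.png')
for p in ([.512,.006,.128],[.512,.006,.008]):print(proj(w,p))
E
```

```text
2.675 [0.4903 0.0055 0.3003] [[-0.9993  0.0366  0.    ]
 [ 0.0366  0.9993 -0.0001]
 [-0.     -0.0001 -1.    ]] 0.02604366870527838 [-0.1044 -0.0496  1.3744 -0.0001  1.8168 -1.6386]
[277.6909 204.4051]
[277.444  178.6368]
```

View pics/w1.png

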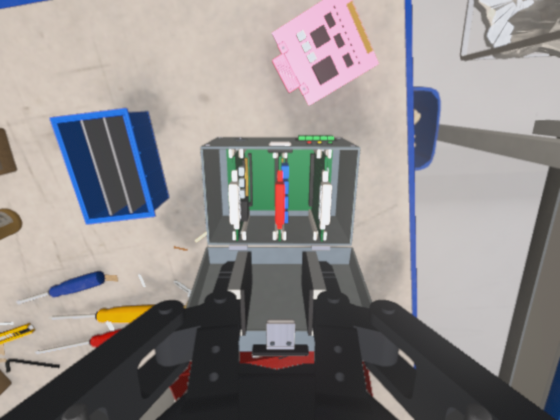

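Wrist view: the red grip is at about (280,200) between white grips at (234,203) and (325,203). The box rim corners are near (52,121), (128,108), (155,214) and (87,223).

```bash
python3 - <<'E'
from h import *
w=snap('wrist','w2.png'); hsv=cv2.cvtColor(w['color'],cv2.COLOR_BGR2HSV)
def rects(lo,hi,roi,amin):
    m=cv2.inRange(hsv,np.array(lo),np.array(hi));k=np.zeros_like(m);x0,y0,x1,y1=roi;k[y0:y1,x0:x1]=m[y0:y1,x0:x1]
    cs,_=cv2.findContours(k,cv2.RETR_EXTERNAL,cv2.CHAIN_APPROX_NONE); return [q for q in cs if cv2.contourArea(q)>amin]
for n,lo,hi in(('red',(0,130,90),(9,255,255)),('white',(0,0,170),(179,50,255))):
    for q in rects(lo,hi,(215,150,345,236),40):
        x,y,ww,hh=cv2.boundingRect(q); cx=x+ww/2
        print(n,(x,y,ww,hh),onz(w,cx,y,.128),onz(w,cx,y+hh,.128))
for q in rects((105,120,40),(125,255,255),(40,95,175,240),300):
    print(cv2.minAreaRect(q)); h=cv2.convexHull(q); ap=cv2.approxPolyDP(h,4,True)[:,0]
    for p in ap: print(p,onz(w,*p,.072))
print('unit')
for p in((202,147),(357,147),(206,243),(354,243)):print(onz(w,*p,.104))
A=np.hstack([cv2.resize(w['color'][130:250,195:365],None,fx=2.35,fy=3.5),cv2.resize(w['color'][95:235,40:180],None,fx=2.8,fy=3)]);print(A.shape);cv2.imwrite('pics/crop2.png',A[:420])
E
```

```text
red (275, 170, 9, 59) [0.4745 0.0092 0.128 ] [0.5407 0.007  0.128 ]
white (319, 184, 14, 46) [0.4912 0.0577 0.128 ] [0.5438 0.0584 0.128 ]
white (227, 179, 18, 51) [ 0.4824 -0.0367  0.128 ] [ 0.5402 -0.0412  0.128 ]
white (231, 170, 7, 12) [ 0.4728 -0.0375  0.128 ] [ 0.4856 -0.0385  0.128 ]
white (322, 168, 7, 14) [0.4741 0.0569 0.128 ] [0.489  0.0571 0.128 ]
((110.33653259277344, 164.60842895507812), (119.93482208251953, 96.37022399902344), 76.4295654296875)
[147 112] [ 0.413  -0.1411  0.072 ]
[167 197] [ 0.5155 -0.1333  0.072 ]
[153 216] [ 0.5402 -0.155   0.072 ]
[ 86 223] [ 0.5467 -0.2426  0.072 ]
[ 50 118] [ 0.4159 -0.2537  0.072 ]
[123 108] [ 0.4077 -0.1677  0.072 ]
unit
[ 0.451  -0.0745  0.104 ]
[0.4571 0.0946 0.104 ]
[ 0.5658 -0.0826  0.104 ]
[0.5722 0.0963 0.104 ]
(420, 792, 3)
```

View pics/crop2.png

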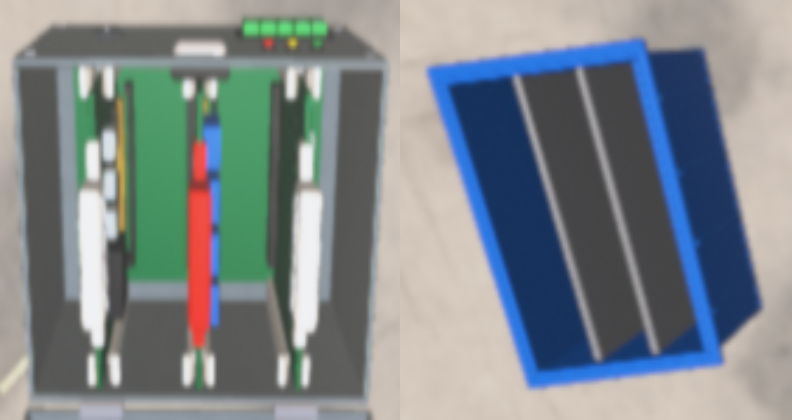

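Emit:
carry_out(rows=[[[-2.3, 0.3, 4], [0, 0, 0]], [[-2.3, 0.3, 9], [0, 0, 0]], [[-2.3, 0.3, 13], [0, 0, 0]], [[-2.3, 0.3, 16], [0, 0, 0]], [[-2.3, 0.3, 16], [0, 0, 0]]])

```text
time: 3.4
eef_pos: [0.5113, 0.0079, 0.1373]
tool_rot: [[-0.999, 0.036, -0.007], [0.036, 0.999, 0.001], [0.007, 0.0, -1.0]]
force: [0.4, 0.5, -0.0]
opening: 0.0258
```

```bash
python3 - <<'E'
from h import *
s=state();print(s['time'],s['eef_pos'],s['force'])
w=snap('wrist','w3.png');print(proj(w,[.513,.008,.128]));cv2.imwrite('pics/crop3.png',w['color'][100:420,60:500])
hsv=cv2.cvtColor(w['color'],cv2.COLOR_BGR2HSV);m=cv2.inRange(hsv,np.array((0,130,90)),np.array((9,255,255)))
cs,_=cv2.findContours(m,cv2.RETR_EXTERNAL,cv2.CHAIN_APPROX_NONE)
for q in cs:
    if cv2.contourArea(q)>200:
        x,y,ww,hh=cv2.boundingRect(q);print((x,y,ww,hh),[onz(w,x+a,y+hh*.75,.128) for a in(0,ww)])
E
```

```text
3.4 [0.5113 0.0079 0.1373] [ 0.3847  0.4847 -0.0339]
[276.6267 261.695 ]
(267, 193, 20, 106) [array([0.5196, 0.0024, 0.128 ]), array([0.52  , 0.0136, 0.128 ])]
```

View pics/crop3.png

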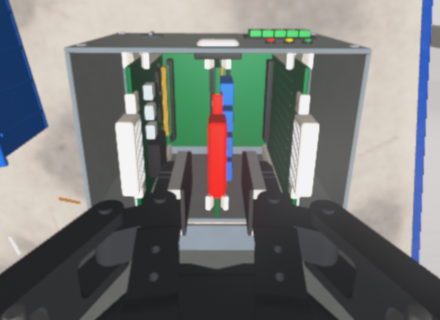

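The red grip is centred between the fingers, with clearance to both white boards. Lower and grip.

Emit:
carry_out(rows=[[[0, 0, 2], [0, 0, 0]], [[0, 0, 3.7], [0, 0, 0]], [[0, 0, 3.7], [0, 0, 0]], [[0, 0, 3.7], [0, 0, 0]]])

```text
time: 3.95
eef_pos: [0.514, 0.0076, 0.1043]
tool_rot: [[-0.999, 0.036, 0.002], [0.036, 0.999, -0.0], [-0.002, -0.0, -1.0]]
force: [0.2, -0.2, -0.4]
opening: 0.0261
```

Emit:
carry_out(rows=[[[0, 0, 0], [0, 0, 0]], [[0, 0, 0], [0, 0, 0]], [[0, 0, 0], [0, 0, 0]], [[0, 0, 0], [0, 0, 0]], [[0, 0, 0], [0, 0, 0]], [[0, 0, 0], [0, 0, 0]]], hand=0, force=50)

```text
time: 4.7
eef_pos: [0.5141, 0.0077, 0.1046]
tool_rot: [[-0.999, 0.036, 0.002], [0.036, 0.999, -0.0], [-0.002, 0.0, -1.0]]
force: [0.1, 1.2, 6.8]
opening: 0.0091
```

Emit:
carry_out(rows=[[[0, 0, -0.7], [0, 0, 0]], [[0, 0, -1.5], [0, 0, 0]], [[0, 0, -2.5], [0, 0, 0]], [[0, 0, -4], [0, 0, 0]], [[0, 0, -5.5], [0, 0, 0]], [[0, 0, -7], [0, 0, 0]], [[0, 0, -8.5], [0, 0, 0]], [[0, 0, -10], [0, 0, 0]], [[0, 0, -11.5], [0, 0, 0]], [[0, 0, -13.5], [0, 0, 0]], [[0, 0, -14.5], [0, 0, 0]], [[0, 0, -14.5], [0, 0, 0]]])

```text
time: 6.2
eef_pos: [0.5138, 0.0076, 0.2493]
tool_rot: [[-0.999, 0.036, 0.002], [0.036, 0.999, -0.0], [-0.002, -0.0, -1.0]]
force: [-0.3, -0.4, -2.1]
opening: 0.0088
```

```bash
python3 - <<'E'
from h import *
s=state();print(s['time'],s['eef_pos'],s['force'],s['opening'])
b=snap('scene','s2.png');w=snap('wrist','w4.png');cv2.imwrite('pics/view4.png',np.hstack([cv2.resize(w['color'],(400,300)),cv2.resize(b['color'][120:330,130:410],(400,300))]))
# target: cell y0, board origin such that parts centred: offset -4.5mm in box y
yaw=np.radians(5);c=np.array([.4776,-.2048]);ex=np.array([np.cos(yaw),np.sin(yaw)]);ey=np.array([-ex[1],ex[0]])
for cy in(-.027,0,.027):
    t=c+ey*(cy-.0045); print(cy,t); plan([*t,.249],down(yaw+np.pi))
E
```

```text
6.2 [0.5138 0.0076 0.2493] [-0.2906 -0.3802 -2.1268] 0.008801565873805213
-0.027 [ 0.4803 -0.2362]
shift cm [  2.4043 -24.4901  -0.1376] turn deg [ 0.003  -0.072  -7.0431]
0 [ 0.478  -0.2093]
shift cm [  2.7354 -21.8105  -0.1372] turn deg [ 0.003  -0.072  -7.0431]
0.027 [ 0.4756 -0.1824]
shift cm [  3.0664 -19.1309  -0.1369] turn deg [ 0.003  -0.072  -7.0431]
```

View pics/view4.png

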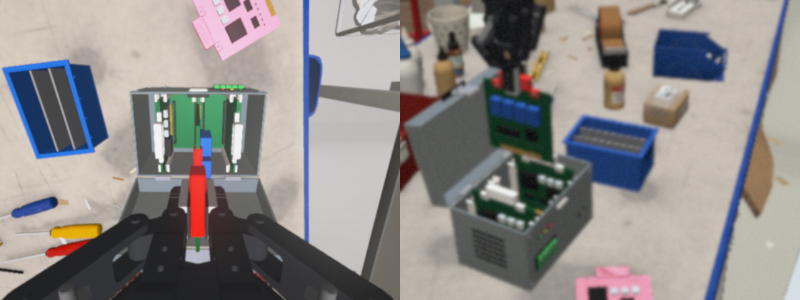

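The board is out and hanging upright. I'll move it over the middle cell and look.

Emit:
carry_out(rows=[[[0.7, -5, -0.1], [0, 0, -2]], [[1.4, -10, -0.1], [0, 0, -4]], [[2, -15, -0.1], [0, 0, -6]], [[2.5, -19, -0.1], [0, 0, -7]], [[2.7, -21.8, -0.1], [0, 0, -7]], [[2.7, -21.8, 2.5], [0, 0, -7]], [[2.7, -21.8, 5.5], [0, 0, -7]], [[2.7, -21.8, 5.5], [0, 0, -7]], [[2.7, -21.8, 5.5], [0, 0, -7]]])

```text
time: 7.42
eef_pos: [0.4788, -0.2092, 0.1939]
tool_rot: [[-0.996, -0.087, 0.0], [-0.087, 0.996, -0.0], [-0.0, -0.0, -1.0]]
force: [-0.3, -0.5, -0.4]
opening: 0.0089
```

```bash
python3 - <<'E'
from h import *
s=state();print(s['time'],s['eef_pos'],s['tool_rot'],s['force'],s['opening'])
w=snap('wrist','w5.png');t=snap('top','t5.png')
p=np.array(s['eef_pos']);print('board bottom ends',[proj(w,p+[x,0,-.0965]) for x in(-.05,.05)])
cv2.imwrite('pics/view5.png',np.hstack([cv2.resize(w['color'],(560,420)),cv2.resize(t['color'][140:230,280:340],(240,360))[:420] if 0 else cv2.copyMakeBorder(cv2.resize(t['color'][140:230,280:340],(240,360)),0,60,0,0,cv2.BORDER_CONSTANT)]))
E
```

```text
7.425 [ 0.4788 -0.2092  0.1939] [[-0.9962 -0.0866  0.0003]
 [-0.0866  0.9962 -0.0003]
 [-0.0003 -0.0003 -1.    ]] [-0.2701 -0.5163 -0.4232] 0.008871597509884728
board bottom ends [array([281.9679, 146.7397]), array([271.3744, 262.0561])]
```

View pics/view5.png

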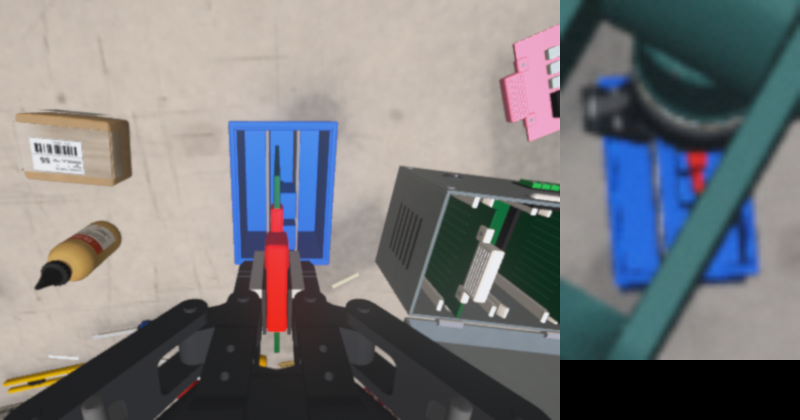

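The board's lower end (277,147) lies between partitions at u≈268 and u≈296, offset as planned so the parts fit. Lower it, slowly near the floor.

Emit:
carry_out(rows=[[[0, 0, 2], [0, 0, 0]], [[0, 0, 4], [0, 0, 0]], [[0, 0, 6], [0, 0, 0]], [[0, 0, 7.5], [0, 0, 0]], [[0, 0, 8.5], [0, 0, 0]], [[0, 0, 8.9], [0, 0, 0]], [[0, 0, 8.9], [0, 0, 0]], [[0, 0, 8.9], [0, 0, 0]]])

```text
time: 8.52
eef_pos: [0.4791, -0.2095, 0.1051]
tool_rot: [[-0.996, -0.086, 0.001], [-0.086, 0.996, -0.001], [-0.001, -0.001, -1.0]]
force: [-0.2, -0.3, -1.6]
opening: 0.0088
```

Emit:
carry_out(rows=[[[0, 0, 0.1], [0, 0, 0]], [[0, 0, 0.2], [0, 0, 0]], [[0, 0, 0.3], [0, 0, 0]], [[0, 0, 0.4], [0, 0, 0]], [[0, 0, 0.4], [0, 0, 0]]])

```text
time: 9.15
eef_pos: [0.4786, -0.2093, 0.1006]
tool_rot: [[-0.996, -0.086, 0.0], [-0.086, 0.996, -0.0], [-0.0, -0.0, -1.0]]
force: [-0.7, -0.5, 1.4]
opening: 0.0086
```

Force is turning upward (1.4 N), so it is touching or nearly so. Nudge a little more.

Emit:
carry_out(rows=[[[0, 0, 0.05], [0, 0, 0]], [[0, 0, 0.1], [0, 0, 0]], [[0, 0, 0.1], [0, 0, 0]]])

```text
time: 9.52
eef_pos: [0.4787, -0.2094, 0.1006]
tool_rot: [[-0.996, -0.086, 0.001], [-0.086, 0.996, -0.001], [-0.001, -0.001, -1.0]]
force: [-2.3, 1.7, 6.5]
opening: 0.0092
```

The height stays at 0.1006 while the force rises to 6.5 N, so it stands on the floor. Release.

Emit:
carry_out(rows=[[[0, 0, 0], [0, 0, 0]], [[0, 0, 0], [0, 0, 0]], [[0, 0, 0], [0, 0, 0]], [[0, 0, 0], [0, 0, 0]]], hand=3.4)

```text
time: 10.02
eef_pos: [0.4786, -0.2092, 0.0991]
tool_rot: [[-0.996, -0.086, -0.0], [-0.086, 0.996, 0.0], [0.0, 0.0, -1.0]]
force: [-0.5, -0.0, 0.3]
opening: 0.0337
```

Emit:
carry_out(rows=[[[0, 0, -2], [0, 0, 0]], [[0, 0, -5], [0, 0, 0]], [[0, 0, -10], [0, 0, 0]], [[0, 0, -15], [0, 0, 0]], [[0, 0, -20], [0, 0, 0]], [[0, 0, -20], [0, 0, 0]]])

```text
time: 10.78
eef_pos: [0.4803, -0.2101, 0.3052]
tool_rot: [[-0.996, -0.086, 0.01], [-0.087, 0.996, -0.006], [-0.009, -0.006, -1.0]]
force: [-0.2, -0.1, -0.1]
opening: 0.0342
```

```bash
python3 - <<'E'
from h import *
s=state();print(s['time'],s['eef_pos'],s['force'],s['opening'])
w=snap('wrist','w6.png');b=snap('scene','s6.png')
cv2.imwrite('pics/view6.png',np.hstack([cv2.resize(w['color'],(400,300)),cv2.resize(b['color'][150:330,130:370],(400,300))]))
# cover poses
yaw=np.radians(-2);ex=np.array([np.cos(yaw),np.sin(yaw),0]);H=np.array([.513,.0075,0])+ex*.0595+[0,0,.104]
def pt(th,r,o): return H+ex*(-r*np.cos(th)+o*np.sin(th))+np.array([0,0,r*np.sin(th)+o*np.cos(th)])
print('hinge',H)
for th in(1.8,1.6,1.4,1.2,1.,.8,.6,.4,.2,.07,0):print(th,pt(th,.121,.028),proj(b,pt(th,.121,.028)))
E
```

```text
10.775 [ 0.4803 -0.2101  0.3052] [-0.1829 -0.1105 -0.0819] 0.0342365688896368
hinge [0.5725 0.0054 0.104 ]
1.8 [0.6272 0.0035 0.2155] [162.9847 186.1102]
1.6 [0.604  0.0043 0.2241] [172.0483 184.7542]
1.4 [0.5795 0.0052 0.228 ] [182.2153 185.7372]
1.2 [0.5547 0.006  0.2269] [193.0423 189.1094]
1.0 [0.5307 0.0069 0.2209] [204.0141 194.7829]
0.8 [0.5083 0.0077 0.2103] [214.5774 202.5227]
0.6 [0.4885 0.0084 0.1954] [224.1848 211.956 ]
0.4 [0.472  0.0089 0.1769] [232.3417 222.5986]
0.2 [0.4595 0.0094 0.1555] [238.6479 233.8951]
0.07 [0.4538 0.0096 0.1404] [241.6184 241.3143]
0 [0.4515 0.0096 0.132 ] [242.8282 245.2679]
```

View pics/view6.png

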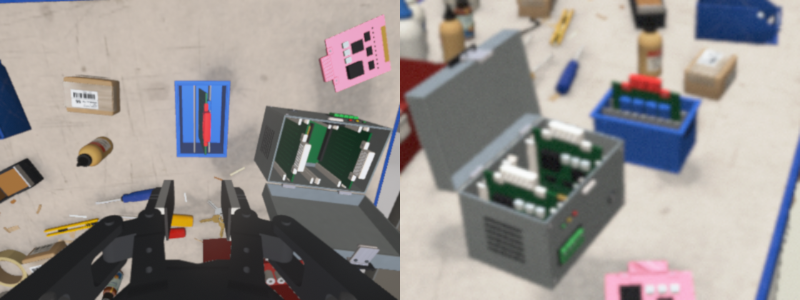

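The board stands upright in the middle cell, held by nothing. The scene view puts the cover edge at about (167,190), which agrees with 1.8 rad (predicted (163,186)). I'll check the room behind the cover and plan the swing.

```bash
cat > cov.py <<'E'
from h import *
yaw=np.radians(-2);ex=np.array([np.cos(yaw),np.sin(yaw),0]);H=np.array([.513,.0075,0])+ex*.0595+[0,0,.104]
def pt(th,r,o): return H+ex*(-r*np.cos(th)+o*np.sin(th))+np.array([0,0,r*np.sin(th)+o*np.cos(th)])
E
python3 - <<'E'
from cov import *
a=snap('top','t7.png');b=snap('scene','s7.png')
for p in((190,93),(297,80)):print('toolbox foot',onz(a,*p,0.0))
print('toolbox rim right-near corner scene(128,233)?',onz(b,110,262,0))
for n,c in(('top',a),('scene',b)):
  print(n,proj(c,[.68,.004,.19]),proj(c,[.68,.004,.0]))
R=down(np.radians(178)); plan([.68,.004,.32],R)
print('path from (.68,.004,.32), tool coords cm:')
for th in np.arange(1.9,-.01,-.1):
    q=pt(th,.105,.028)+ex*.011; print(round(th,2),R.T@(q-[.68,.004,.32])*100)
E
```

```text
toolbox foot [0.7498 0.1255 0.    ]
toolbox foot [ 0.7869 -0.1738  0.    ]
toolbox rim right-near corner scene(128,233)? [0.7849 0.0362 0.    ]
top [223.7245  92.3192] [232.5476 116.6543]
scene [143.1183 192.0747] [155.8795 266.425 ]
shift cm [-21.9466  19.4748  -2.2867] turn deg [ 0.0931 -0.1616  6.9566]
path from (.68,.004,.32), tool coords cm:
1.9 [ 3.6079 -0.233  12.5691]
1.8 [ 4.5396 -0.233  12.0108]
1.7 [ 5.5225 -0.233  11.5483]
1.6 [ 6.5466 -0.233  11.1862]
1.5 [ 7.6018 -0.233  10.9282]
1.4 [ 8.6774 -0.233  10.7769]
1.3 [ 9.7628 -0.233  10.7336]
1.2 [10.8471 -0.233  10.799 ]
1.1 [11.9194 -0.233  10.9723]
1.0 [12.9691 -0.233  11.2517]
0.9 [13.9856 -0.233  11.6346]
0.8 [14.9589 -0.233  12.117 ]
0.7 [15.8791 -0.233  12.6942]
0.6 [16.7371 -0.233  13.3603]
0.5 [17.5243 -0.233  14.1088]
0.4 [18.2328 -0.233  14.9321]
0.3 [18.8556 -0.233  15.8221]
0.2 [19.3865 -0.233  16.7698]
0.1 [19.8201 -0.233  17.7657]
-0.0 [20.152 -0.233 18.8  ]
```

View pics/t7.png

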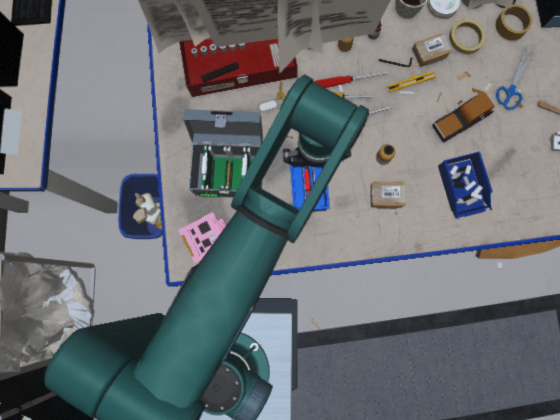

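The region behind the cover at bench level is free, with the toolbox foot at x≥0.75. I still need to check the hanging papers at top (225,68) and (300,60) for wrist clearance.

```bash
python3 - <<'E'
from cov import *
a=snap('top','t8.png');b=snap('scene','s8.png')
for p,q in(((225,68),(75,187)),((225,68),(45,187)),((190,35),(45,187)),((225,68),(105,165)),((290,68),(228,65)),((330,58),(228,65))):print(p,q,tri(a,p,b,q))
for z in(.35,.45,.55):print(z,'wrist far end',onz(a,330,80,z),'paper',onz(a,225,68,z),onz(a,300,65,z))
print(state()['eef_pos'])
E
```

```text
(225, 68) (75, 187) (array([0.7836, 0.031 , 0.1809]), [np.float64(0.04222006544015828), np.float64(0.04222006544015822)])
(225, 68) (45, 187) (array([0.8041, 0.0523, 0.1832]), [np.float64(0.07033005024198252), np.float64(0.0703300502419824)])
(190, 35) (45, 187) (array([0.833 , 0.0972, 0.2096]), [np.float64(0.012422277235439974), np.float64(0.01242227723543994)])
(225, 68) (105, 165) (array([0.7413, 0.008 , 0.2343]), [np.float64(0.01915051373306412), np.float64(0.0191505137330641)])
(290, 68) (228, 65) (array([ 0.6084, -0.1714,  0.4223]), [np.float64(0.034823956073918166), np.float64(0.034823956073918146)])
(330, 58) (228, 65) (array([ 0.6471, -0.2486,  0.3974]), [np.float64(0.028205588075400797), np.float64(0.028205588075400956)])
0.35 wrist far end [ 0.6471 -0.2409  0.35  ] paper [ 0.6746 -0.0194  0.35  ] [ 0.6807 -0.1781  0.35  ]
0.45 wrist far end [ 0.6071 -0.2338  0.45  ] paper [ 0.632  -0.0333  0.45  ] [ 0.6375 -0.1769  0.45  ]
0.55 wrist far end [ 0.5671 -0.2266  0.55  ] paper [ 0.5894 -0.0472  0.55  ] [ 0.5943 -0.1757  0.55  ]
[ 0.478  -0.2089  0.2972]
```

Paper positions are ambiguous, so I'll keep the wrist back: tilt the fingers 25° forward, camera side turned away from the unit, and hook behind the cover edge. First, close the hand and turn it half round in place.

Emit:
carry_out(rows=[[[0, 0, -3], [0, 0, 10]], [[0, 0, -3], [0, 0, 20]], [[0, 0, -3], [0, 0, 30]], [[0, 0, -3], [0, 0, 40]], [[0, 0, -3], [0, 0, 50]], [[0, 0, -3], [0, 0, 60]], [[0, 0, -3], [0, 0, 70]], [[0, 0, -3], [0, 0, 80]], [[0, 0, -3], [0, 0, 90]], [[0, 0, -3], [0, 0, 100]], [[0, 0, -3], [0, 0, 110]], [[0, 0, -3], [0, 0, 120]], [[0, 0, -3], [0, 0, 130]], [[0, 0, -3], [0, 0, 140]], [[0, 0, -3], [0, 0, 150]], [[0, 0, -3], [0, 0, 160]], [[0, 0, -3], [0, 0, 170]], [[0, 0, -3], [0, 0, 170]], [[0, 0, -3], [0, 0, 170]]], hand=0)

```text
time: 13.45
eef_pos: [0.4785, -0.2091, 0.3286]
tool_rot: [[0.965, 0.26, -0.001], [0.26, -0.965, 0.001], [-0.001, -0.001, -1.0]]
force: [0.3, -0.7, -0.5]
opening: 0.0002
```

```bash
cat >> cov.py <<'E'
phi=np.radians(25); R=down(yaw)@Ro.from_rotvec([0,phi,0]).as_matrix()
u=-R[:,2]; fx=R[:,0]
def tcp(th,s=.025,lead=0.0):
    C=pt(th,.121,.028)-s*u if th>np.pi/2-phi else pt(th,.121-s,.028)
    return C+.011*fx
E
python3 - <<'E'
from cov import *
s=state();print(s['time'],s['eef_pos'],s['joint_positions'],s['opening'])
plan([.62,.004,.31],R)
h=np.array([.62,.004,.31])
for th in list(np.arange(1.9,-.01,-.1))+[-.03]: t=tcp(th);print(round(th,2),t,R.T@(t-h)*100)
E
```

```text
13.45 [ 0.4785 -0.2091  0.3286] [-0.5206  0.0275  1.2424 -0.0001  1.873   0.7867] 0.00015394781261144044
shift cm [ 19.2169 -16.8909   1.8537] turn deg [-3.7715 24.8767 16.8151]
1.9 [0.6586 0.0024 0.1914] [-1.5129  0.0236 12.376 ]
1.8 [0.6477 0.0028 0.1975] [-2.2421  0.0236 11.3714]
1.7 [0.6363 0.0032 0.2024] [-3.068   0.0236 10.4445]
1.6 [0.6245 0.0036 0.2061] [-3.9823  0.0236  9.6047]
1.5 [0.6123 0.004  0.2087] [-4.9759  0.0236  8.8604]
1.4 [0.6    0.0045 0.21  ] [-6.0388  0.0236  8.219 ]
1.3 [0.5876 0.0049 0.2101] [-7.1605  0.0236  7.6869]
1.2 [0.5752 0.0053 0.2089] [-8.3297  0.0236  7.2694]
1.1 [0.5638 0.0057 0.2069] [-9.4485  0.0236  6.9693]
1.0 [0.5541 0.0061 0.2046] [-10.4283   0.0236   6.7714]
0.9 [0.5447 0.0064 0.2013] [-11.423    0.0236   6.6723]
0.8 [0.5357 0.0067 0.197 ] [-12.4225   0.0236   6.6729]
0.7 [0.5271 0.007  0.1919] [-13.4171   0.0236   6.7734]
0.6 [0.519  0.0073 0.186 ] [-14.3966   0.0236   6.9726]
0.5 [0.5116 0.0075 0.1792] [-15.3513   0.0236   7.2687]
0.4 [0.505  0.0078 0.1718] [-16.2717   0.0236   7.6585]
0.3 [0.499  0.008  0.1638] [-17.1486   0.0236   8.1384]
0.2 [0.494  0.0082 0.1552] [-17.9733   0.0236   8.7033]
0.1 [0.4898 0.0083 0.1461] [-18.7373   0.0236   9.3478]
-0.0 [0.4865 0.0084 0.1366] [-19.4333   0.0236  10.0653]
-0.03 [0.4857 0.0085 0.1338] [-19.6277   0.0236  10.2937]
```

Move to the hover at (0.62, 0.004, 0.31), tilted.

Emit:
carry_out(rows=[[[5, -4.4, 0.3], [-1, 6, 4]], [[10, -8.8, 0.6], [-2, 12, 8]], [[14, -12.3, 1], [-3, 18, 12]], [[17, -15, 1.4], [-3.8, 24.9, 16.8]], [[19.2, -16.9, 1.8], [-3.8, 24.9, 16.8]], [[19.2, -16.9, 1.8], [-3.8, 24.9, 16.8]], [[19.2, -16.9, 1.8], [-3.8, 24.9, 16.8]]])

```text
time: 14.32
eef_pos: [0.6204, 0.0031, 0.3114]
tool_rot: [[0.905, -0.037, 0.424], [-0.032, -0.999, -0.017], [0.424, 0.002, -0.906]]
force: [0.5, 0.3, 0.1]
opening: 0.0002
```

```bash
python3 - <<'E'
from cov import *
s=state();print(s['time'],s['eef_pos'],s['tool_rot'],s['force'])
R0=np.array(s['tool_rot']).reshape(3,3);print(Ro.from_matrix(R.T@R0).as_rotvec(degrees=True))
plan([.63,.004,.27],R);plan([.672,.004,.20],R)
b=snap('scene','s9.png');w=snap('wrist','w9.png')
cv2.imwrite('pics/view9.png',np.hstack([cv2.resize(w['color'],(400,300)),cv2.resize(b['color'][60:270,20:300],(400,300))]))
E
```

```text
14.325 [0.6204 0.0031 0.3114] [[ 0.9051 -0.0366  0.4237]
 [-0.0323 -0.9993 -0.0174]
 [ 0.424   0.0021 -0.9057]] [0.4741 0.3451 0.1038]
[-0.1488  0.0875  0.0386]
shift cm [-0.8914 -0.1314  4.1572] turn deg [ 0.1488 -0.0875 -0.0386]
shift cm [-0.058  -0.2996 12.2762] turn deg [ 0.1488 -0.0875 -0.0386]
```

View pics/view9.png

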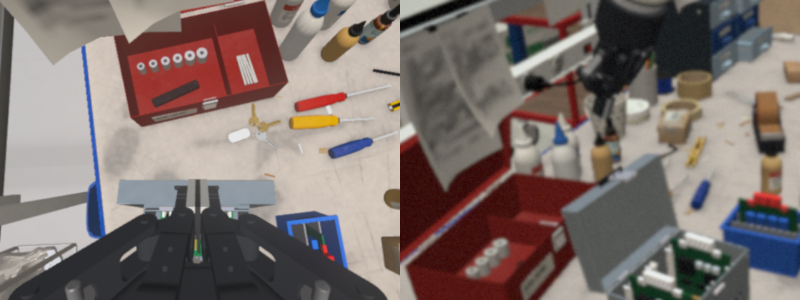

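```bash
python3 - <<'E'
from cov import *
b=snap('scene','s10.png');w=snap('wrist','w10.png');a=snap('top','t10.png')
for p in((77,91),(140,81),(92,75),(250,55)):
  for q in((51,193),(73,183),(107,156),(100,160)):
    x,r=tri(w,p,b,q)
    if r[0]<.02: print(p,q,x,r[0],proj(a,x))
E
```

```text
(77, 91) (51, 193) [0.7569 0.1539 0.2462] 0.0018702111332431302 [158.5465  53.6462]
(77, 91) (73, 183) [0.734  0.1311 0.267 ] 0.009792829332202858 [165.494   58.8892]
(77, 91) (100, 160) [0.7021 0.0967 0.3089] 0.019096619387279877 [175.5867  64.2898]
(140, 81) (51, 193) [0.7877 0.1234 0.2189] 0.010599086552887925 [174.4654  46.4101]
(140, 81) (73, 183) [0.7606 0.1033 0.2432] 0.0027264983394005957 [180.0493  52.4034]
(140, 81) (107, 156) [0.7126 0.0681 0.3008] 0.01777233161834979 [189.2474  61.1995]
(140, 81) (100, 160) [0.7216 0.0744 0.2917] 0.01408753365071669 [187.4212  59.1619]
(92, 75) (51, 193) [0.7716 0.1452 0.2394] 0.00021190081105846442 [163.234   49.0534]
(92, 75) (73, 183) [0.7463 0.123  0.2617] 0.011819687240334059 [169.7597  54.8695]
(250, 55) (73, 183) [0.834  0.0281 0.1832] 0.012815555886312122 [216.3346  34.9461]
(250, 55) (107, 156) [0.7618 0.0121 0.2614] 0.008332994329880187 [217.3896  48.0925]
(250, 55) (100, 160) [0.7746 0.0151 0.2493] 0.003610734631768397 [216.9947  45.2938]
```

Papers triangulate at x≥0.757 with their bottoms at z≈0.245, so there is room. Slide in behind the cover edge along the tool axis.

Emit:
carry_out(rows=[[[0, 0, 3], [0, 0, 0]], [[0, 0, 6], [0, 0, 0]], [[0, 0, 9], [0, 0, 0]], [[0, 0, 11.5], [0, 0, 0]], [[0, 0, 11.5], [0, 0, 0]]])

```text
time: 15.2
eef_pos: [0.6681, 0.0012, 0.2037]
tool_rot: [[0.907, -0.038, 0.418], [-0.034, -0.999, -0.017], [0.419, 0.001, -0.908]]
force: [-0.5, 0.5, -0.6]
opening: -0.0003
```

Emit:
carry_out(rows=[[[-1.2, 0, 0], [0, 0, 0]], [[-2.2, 0, -0.1], [0, 0, 0]], [[-2.7, 0, -0.6], [0, 0, 0]], [[-3.1, 0, -1.05], [0, 0, 0]], [[-3.5, 0, -1.5], [0, 0, 0]], [[-4, 0, -1.9], [0, 0, 0]]])

```text
time: 15.95
eef_pos: [0.6253, 0.0033, 0.2086]
tool_rot: [[0.904, -0.037, 0.426], [-0.033, -0.999, -0.017], [0.426, 0.001, -0.905]]
force: [2.8, -0.5, 1.2]
opening: -0.0002
```

Emit:
carry_out(rows=[[[-0.5, 0, -0.4], [0, 0, 0]], [[-1, 0, -0.75], [0, 0, 0]], [[-1.5, 0, -1.1], [0, 0, 0]], [[-2.05, 0, -1.4], [0, 0, 0]], [[-2.6, 0, -1.65], [0, 0, 0]], [[-3.15, 0, -1.9], [0, 0, 0]], [[-3.7, 0, -2.1], [0, 0, 0]], [[-4.3, 0, -2.35], [0, 0, 0]], [[-4.9, 0, -2.5], [0, 0, 0]], [[-5.45, 0, -2.65], [0, 0, 0]], [[-6.4, 0, -2.85], [0, 0, 0]], [[-7.4, 0, -2.95], [0, 0, 0]], [[-8.4, 0, -2.95], [0, 0, 0]], [[-9.4, 0, -2.85], [0, 0, 0]]])

```text
time: 17.7
eef_pos: [0.5271, 0.007, 0.193]
tool_rot: [[0.905, -0.037, 0.424], [-0.033, -0.999, -0.017], [0.424, 0.001, -0.906]]
force: [2.1, 0.3, 0.5]
opening: -0.0001
```

```bash
python3 - <<'E'
from cov import *
s=state();print(s['time'],s['eef_pos'],s['force'],s['torque'],tcp(.7))
b=snap('scene','s11.png')
print([proj(b,pt(th,.121,.028)) for th in(.9,.7,.5)])
E
```

```text
17.7 [0.5271 0.007  0.193 ] [2.1489 0.3383 0.4939] [ 0.0355 -0.1233  0.02  ] [0.5271 0.007  0.1919]
[array([209.3817, 198.4148]), array([219.5333, 207.0557]), array([228.4722, 217.1597])]
```

Emit:
carry_out(rows=[[[-0.5, 0, 0.1], [0, 0, 0]], [[-1, 0, 0.2], [0, 0, 0]], [[-1.5, 0, 0.35], [0, 0, 0]], [[-1.95, 0, 0.5], [0, 0, 0]], [[-2.4, 0, 0.7], [0, 0, 0]], [[-2.9, 0, 0.9], [0, 0, 0]], [[-3.3, 0, 1.1], [0, 0, 0]], [[-3.75, 0, 1.35], [0, 0, 0]], [[-4.15, 0, 1.65], [0, 0, 0]], [[-4.55, 0, 1.95], [0, 0, 0]], [[-4.9, 0, 2.25], [0, 0, 0]], [[-5.3, 0, 2.6], [0, 0, 0]], [[-5.3, 0, 2.6], [0, 0, 0]]])

```text
time: 19.38
eef_pos: [0.4903, 0.0083, 0.1463]
tool_rot: [[0.906, -0.037, 0.422], [-0.033, -0.999, -0.017], [0.423, 0.001, -0.906]]
force: [-0.6, -0.4, 0.2]
opening: -0.0
```

```bash
python3 - <<'E'
from cov import *
s=state();print(s['time'],s['eef_pos'],s['force'],tcp(.1))
R0=np.array(s['tool_rot']).reshape(3,3);print('up 4,fwd -1 / down cm in tool:',R0.T@[-.013,0,.02]*100,R0.T@[0,0,-.01]*100)
E
```

```text
19.375 [0.4903 0.0083 0.1463] [-0.6133 -0.3763  0.1897] [0.4898 0.0083 0.1461]
up 4,fwd -1 / down cm in tool: [-0.3319  0.0506 -2.3616] [-0.4227 -0.0011  0.9063]
```

Cover follows. Now shift 13 mm toward its front edge and press straight down.

Emit:
carry_out(rows=[[[-0.2, 0, -0.45], [0, 0, 0]], [[-1, 0, -1], [0, 0, 0]], [[-1.2, 0, -0.55], [0, 0, 0]], [[-1.35, 0, -0.2], [0, 0, 0]], [[-1.5, 0, 0.1], [0, 0, 0]], [[-1.6, 0, 0.3], [0, 0, 0]], [[-1.6, 0, 0.3], [0, 0, 0]]])

```text
time: 20.25
eef_pos: [0.478, 0.0087, 0.1385]
tool_rot: [[0.905, -0.037, 0.425], [-0.033, -0.999, -0.017], [0.425, 0.001, -0.905]]
force: [-2.7, -0.3, 4.5]
opening: -0.0004
```

Emit:
carry_out(rows=[[[-0.05, 0, 0.1], [0, 0, 0]], [[-0.1, 0, 0.2], [0, 0, 0]], [[-0.15, 0, 0.3], [0, 0, 0]], [[-0.2, 0, 0.4], [0, 0, 0]], [[-0.2, 0, 0.4], [0, 0, 0]]])

```text
time: 20.88
eef_pos: [0.4777, 0.0087, 0.1349]
tool_rot: [[0.905, -0.037, 0.425], [-0.033, -0.999, -0.017], [0.425, 0.001, -0.905]]
force: [-8.3, -0.1, 10.4]
opening: -0.0
```

Emit:
carry_out(rows=[[[0, 0, 0.1], [0, 0, 0]], [[-0.05, 0, 0.25], [0, 0, 0]], [[-0.1, 0, 0.35], [0, 0, 0]], [[-0.1, 0, 0.35], [0, 0, 0]]])

```text
time: 21.38
eef_pos: [0.4799, 0.0086, 0.1346]
tool_rot: [[0.902, -0.037, 0.43], [-0.033, -0.999, -0.017], [0.43, 0.002, -0.903]]
force: [-12.7, 1.2, 19.1]
opening: -0.0001
```

Surface is now rigid (0.3 mm for another 9 N). Lift clear and check the cover.

Emit:
carry_out(rows=[[[1, 0, -2.2], [0, 0, 0]], [[3, 0, -6.5], [0, 0, 0]], [[5, 0, -11], [0, 0, 0]], [[7, 0, -15.5], [0, 0, 0]], [[7, -6, -15.5], [0, 0, 0]], [[7, -12, -15.5], [0, 0, 0]], [[7, -18, -15.5], [0, 0, 0]], [[7, -24, -15.5], [0, 0, 0]], [[7, -24, -15.5], [0, 0, 0]]])

```text
time: 22.5
eef_pos: [0.4838, 0.2531, 0.297]
tool_rot: [[0.907, -0.03, 0.42], [-0.026, -1.0, -0.015], [0.421, 0.002, -0.907]]
force: [-0.1, -0.6, -0.5]
opening: -0.0003
```

```bash
python3 - <<'E'
from cov import *
s=state();print(s['time'],s['eef_pos'],s['force'])
b=snap('scene','s12.png');a=snap('top','t12.png')
x0,y0=150,180
A=cv2.resize(b['color'][y0:y0+150,x0:x0+180],None,fx=3,fy=3,interpolation=cv2.INTER_CUBIC)
ey=np.array([-ex[1],ex[0],0])
for th,col in((0,(0,255,0)),(.07,(0,0,255))):
    for sgn in(-1,1):
        p=proj(b,pt(th,.123,.028)+ey*sgn*.09); print(th,p); 
        cv2.circle(A,tuple(int(v) for v in (p-[x0,y0])*3),3,col,1)
B=cv2.resize(a['color'][90:240,170:350],None,fx=1.4,fy=1.4)
A=A[:,:]; C=np.zeros((450,800,3),np.uint8);C[:,:540]=A;C[:B.shape[0],540:540+B.shape[1]]=B[:,:260];cv2.imwrite('pics/view12.png',C)
E
```

```text
22.5 [0.4838 0.2531 0.297 ] [-0.0809 -0.6238 -0.531 ]
0 [266.0948 222.1818]
0 [217.761 272.729]
0.07 [265.0575 218.3596]
0.07 [216.3263 268.5097]
```

View pics/view12.png

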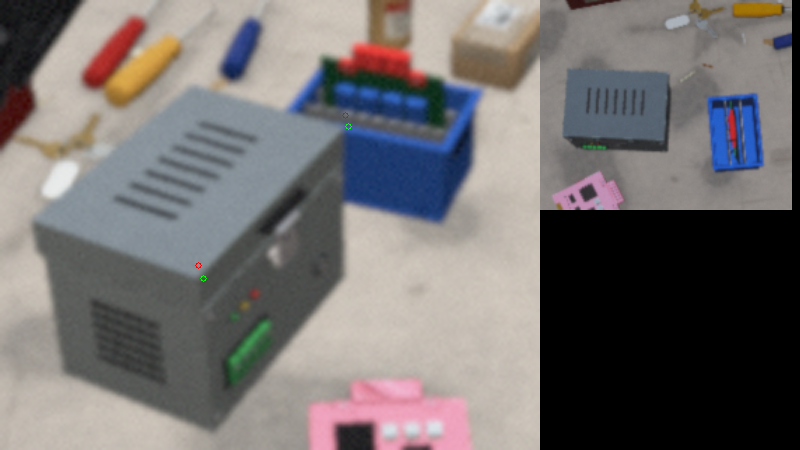

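The cover's front corners (crop (203,278) and (345,127)) fall on the marks for angle 0, not 0.07. The red board stands in the box. Hand in.

```bash
python3 -c "
from rig import arm;print(arm.sign_off())"
```

```text
the job is handed in; nothing more can be done
None
```

The red board is out of the unit and standing in the middle cell of the transit box, and the cover is shut. I handed the job in at about 22.6 s of the 61 s allowed.

- **Board:** I drew it straight up, then lowered it until the height stopped changing and the force rose to 6.5 N. Only then did I let go. Later pictures show it still upright in the cell.
- **Cover:** I hooked the fingertips behind its edge, swung it over and pressed the front down. It became rigid at 19 N, well above the 5 N the catch needs. Its front corners line up with the fully shut position, not the 0.07 rad resting position. I did not see the catch itself click.
- **White boards:** in the last pictures before closing, both were still plugged in. They are hidden under the cover now.
- **Carton and bottle:** no contact showed up in the forces and neither looked moved, but I did not measure them again at the end.
- **Disagreements:** the hanging papers matched poorly across the first two views, so I re-measured them from the wrist camera and tilted the tool to keep clear. The fingers also ended about 2 mm lower than calculated for a shut cover, which is within the calibration error.

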